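# Dial 4-7-2 on the thumbwheels of a decade resistance box

### The job

Set the grey decade resistance box to 4-7-2, read from left to right as the robot sees it: roll its thumbwheels until the yellow 4, the violet 7 and the red 2 face squarely up. Do the left wheel first, then the middle, then the right, one at a time, without turning the wheels that wait or those already set; leave the loose things round the box where they are.

Things in the scene. Friction and masses are not known exactly. Their poses are not given: they have to be found in the camera images.
- decade_box: heavy grey box with a black top panel, fixed to the worktop, 100 (x) x 190 (y) x 55 (z) mm; 15 mm binding posts on its far side. Origin: centre of its underside; x away from the robot, y to the left, z up. Three upright thumbwheels stand 26.5 mm out of the panel at y = +56, 0, -56 mm, axles along y, 47 mm above the worktop. The set number faces straight up, level with the white line beside the wheel
- wheel_left_top (a point): highest point of the left wheel's rim, mid-width, 81.5 mm above the worktop; fixed to the box, does not turn. Wheel 69 mm in diameter, 20 mm wide, firm grippy rim. Rim fields 36 degrees apart: 0 black, 1 brown, 2 red, 3 orange, 4 yellow, 5 green, 6 blue, 7 violet, 8 grey, 9 white; higher numbers lie on the robot's side of the one facing up
- wheel_middle_top (a point): highest point of the middle wheel's rim, mid-width, 81.5 mm above the worktop; fixed to the box, does not turn. Wheel 69 mm in diameter, 20 mm wide, firm grippy rim. Rim fields 36 degrees apart: 0 black, 1 brown, 2 red, 3 orange, 4 yellow, 5 green, 6 blue, 7 violet, 8 grey, 9 white; higher numbers lie on the robot's side of the one facing up
- wheel_right_top (a point): highest point of the right wheel's rim, mid-width, 81.5 mm above the worktop; fixed to the box, does not turn. Wheel 69 mm in diameter, 20 mm wide, firm grippy rim. Rim fields 36 degrees apart: 0 black, 1 brown, 2 red, 3 orange, 4 yellow, 5 green, 6 blue, 7 violet, 8 grey, 9 white; higher numbers lie on the robot's side of the one facing up
- wheel_left (a joint): angle of the left thumbwheel (rad): number n faces straight up at n x 0.6283 (36 degrees a number). It grows, and the numbers rise, when the top of the wheel is rolled away from the robot (box +x). Stops at 0 (number 0) and 5.655 (number 9), so it does not run from 9 on to 0. Light drag of about 0.03 N m (1 N at the rim), no clicks, stays where it is left
- wheel_middle (a joint): angle of the middle thumbwheel (rad): number n faces straight up at n x 0.6283 (36 degrees a number). It grows, and the numbers rise, when the top of the wheel is rolled away from the robot (box +x). Stops at 0 (number 0) and 5.655 (number 9), so it does not run from 9 on to 0. Light drag of about 0.03 N m (1 N at the rim), no clicks, stays where it is left
- wheel_right (a joint): angle of the right thumbwheel (rad): number n faces straight up at n x 0.6283 (36 degrees a number). It grows, and the numbers rise, when the top of the wheel is rolled away from the robot (box +x). Stops at 0 (number 0) and 5.655 (number 9), so it does not run from 9 on to 0. Light drag of about 0.03 N m (1 N at the rim), no clicks, stays where it is left
- wheel_left_zero (a point): point on the rim of the left wheel, in the middle of its black number-0 field; it turns with the wheel, 34.5 mm from its axle, and is on top when the joint reads 0
- wheel_middle_zero (a point): point on the rim of the middle wheel, in the middle of its black number-0 field; it turns with the wheel, 34.5 mm from its axle, and is on top when the joint reads 0
- wheel_right_zero (a point): point on the rim of the right wheel, in the middle of its black number-0 field; it turns with the wheel, 34.5 mm from its axle, and is on top when the joint reads 0
- relay_center (a point): bystander: blue relay board 50 x 70 x 17 mm lying left of the box; its centre, 8 mm up
- tray_center (a point): bystander: round metal screw tray, 78 mm across and 16 mm high, lying right of the box; its centre, 8 mm up
- tweezers_center (a point): bystander: straight steel tweezers, 119 x 13 x 9 mm, lying along y on the robot's side of the box; their centre, 4.5 mm up

How it is judged:
On the way, in this order (a step that is already met when the one before it is completed fails the run):
1. the left wheel shows 4 (value of joint wheel_left between 2.3133 and 2.7133 rad), for 0.2 s.
2. the middle wheel shows 7 and the left still 4 (all of step 1 and value of joint wheel_middle between 4.1982 and 4.5982 rad), for 0.2 s.
3. the right wheel shows 2, the others still 4 and 7 (all of step 2 and value of joint wheel_right between 1.0566 and 1.4566 rad), for 0.2 s.
At the end, for the whole second after the job is handed in: From left to right the wheels stand at 4, 7 and 2, each within 0.2 rad (11 degrees, a third of a number) of straight up, and at rest (all of step 3 and velocity of joint wheel_left between -0.1 and 0.1 rad/s and velocity of joint wheel_middle between -0.1 and 0.1 rad/s and velocity of joint wheel_right between -0.1 and 0.1 rad/s); the robot touches nothing.
It fails at once if the middle or right wheel has been turned (rim by more than 10 mm) while the left is not at 4: turned too early, or the left wheel knocked off again (not (value of joint wheel_left between 2.3133 and 2.7133 rad) and distance of any of wheel_middle_zero, wheel_right_zero from where it was at the start of the episode above 0.01 m).
It fails at once if the right wheel has been turned (rim by more than 10 mm) while the middle is not at 7 (not (value of joint wheel_middle between 4.1982 and 4.5982 rad) and distance of wheel_right_zero from where it was at the start of the episode above 0.01 m).
It fails at once if a loose thing beside the box is moved by more than 20 mm (distance of any of relay_center, tray_center, tweezers_center from where it was at the start of the episode above 0.02 m).
It also fails if it takes over 58 s, if anything falls off the work surface, if the arm or the gripper's body presses on something with over 40 N, if the wrist force passes 120 N, or if a joint passes its speed limit or range.

### The arm

A 6-joint arm with a two-finger parallel gripper is mounted at the origin on a cart in front of the work surface, level with it; the furniture and walls round the work are solid. World frame = base frame: x ahead of the robot, y to its left, z up, the work surface at z = 0. Lengths are in m, angles in rad, forces in N, time in s.
With the tool pointing down it reaches from about 0.325 to 0.75 m from the base axis. Payload 7.6 kg.
Tool frame: the origin (TCP) lies on the centre line of the jaws, within the pads' length; the fingertips stand 22 mm ahead of it and the grasp point (between the pads) lies 3 mm ahead of it (robot.nose_length is the distance from the TCP to the fingertips, in m); x points along the fingers, y is the direction in which the jaws open and shut, and the axes are right-handed (so a half turn about x gives the same grasp; the last joint's range is limited). The gripper opens to 85 mm and grips with 20 to 120 N. Pads are 22 mm wide; open, the fingers measure 114 mm over their backs; the gripper's body (76 mm by 85 mm) begins 54 mm behind the grasp point. The pads swing forward as they close: fully open they stand 13 mm farther back than shut.
Start: joints at [1.072, 0.052, 1.401, -0, 1.689, -0.07], TCP at [0.218, 0.477, 0.253] pointing down, gripper open.
Joint ranges: [-2.9, 2.9], [-0.91, 2.17], [0.12, 2.37], [-1.06, 4.2], [0.26, 2.73], [-2.93, 2.93]. Speed limits (rad/s): [2.57, 2.57, 3.01, 3.14, 3.14, 3.14].

### API

Orientations are given as a unit quaternion [x, y, z, w].
In Python, from workcell import robot, viewer gives the robot as it stands.
- The arm moves only by the shell command python3 -m jog 'ROWS' [FORCE]. ROWS is text: rows parted by semicolons, each of 7 numbers parted by spaces: the shift along the tool's x, y, z in mm, then the turn, a rotation vector about the tool's x, y, z in degrees, then the closure in counts, from 0 (fully open) to 255 (shut). In form: dx dy dz ax ay az gripper; .... A call has 1 to 12 rows; each row shifts and turns the commanded pose from where the row before left it, along the tool's axes as they then stand; what a row does not reach is not made up. A row lasts 1/10 s, in which the tool goes at most 50 mm and 8.59 degrees, less where a joint would pass 70% of its speed; a pose out of reach is approached as far as the arm can. A call is refused whole if a number of a shift passes 50 or a number of a turn 8.59, either way. A call with a gripper value outside its range is refused whole. The fingers move at their own pace and stop on an object; FORCE is the grip in N (left out, the last holds). Time passes only in rows, so rows that do not move let the fingers close. It gives the time, the measured TCP pose, the force and the opening at its end, in the units of the state.
- robot.state(): the state, without advancing time (a new reading comes with each control period).
- viewer.get_image(name): name is "scene" or "side" or "wrist"; returns (picture, depth): 400x640x3 uint8, blue, green, red; 400x640 float32, m along the optical axis (not along the pixel's ray), 0 where there is no reading.
- viewer.camera_info(name): a dict with "fx", "fy", "cx", "cy" (pixels), "world_from_camera" (4x4, takes a point from camera to world coordinates). Camera axes: x right, y down, z forward; pixel columns grow to the right and rows downward; lengths in m; the calibration is good to about 2 mm. A picture is of the moment at which its call begins: read the wrist's pose just before it. camera_info takes no time and is no camera call; for the wrist camera it gives the pose at the moment of the call.
- robot.sign_off(): hands the job in, once; it reports no verdict.
Trained networks look in the newest picture that a camera, given by its name, has taken for a name from the list of things; names that differ only in an ending like _2 or _b are one class to them, and where a whole thing is asked for, a point or a joint stands for the part that bears it (a point fixed in the world has none). Each returns a list of dicts, best first, with "conf" (0 to 1); they miss things now and then, are a little off and sometimes report something else, mostly with a low value. They report only what shows in the picture. A call takes as long as a camera call.
- viewer.boxes_of(camera, thing): "uv" ([column, row] in pixels, amid what is visible of it).
- viewer.cut_out(camera, thing): "region" (400x640 bool, what is visible of it) and "uv" ([column, row] in pixels, amid what is visible of it).
- viewer.spot_point(camera, thing): "uv" ([column, row] in pixels: a listed point, or the origin of a listed thing).
The state is a dict: "clock": time; "q": joint angles; "dq": joint speeds; "joint_efforts": joint torques, N m; "position": TCP position; "tcp_rot": TCP orientation; "force": force on the tool from outside, world axes, zero at the start; "ft_torque": the same for the moment, N m; "width": finger opening in m.
Only numpy, scipy, OpenCV 4.12 (cv2) and the standard library are available. Lean on these libraries where they do the work, as an engineer would, in place of code of your own. Each camera call takes 0.05 s, during which the arm holds its last target. There are 200 camera calls.

## Working session

There is one attempt and no reset: what is moved stays moved. The work goes in short steps, Python scripts to look and compute and a shell command to move; the robot and the scene stay as the last step left them, time stands still between calls to the robot, and variables do not carry over. Pictures are saved under pics/ and viewed, about 8 in all and at most 12, crops included, and the job is handed in when it is done.

```bash
mkdir -p pics
cat > h.py <<'E'
from workcell import robot, viewer
import numpy as np, cv2
from scipy.spatial.transform import Rotation as R
def world(cam,uv,depth=None,z=None,ci=None):
    c=ci or viewer.camera_info(cam); T=np.array(c["world_from_camera"])
    r=np.array([(uv[0]-c["cx"])/c["fx"],(uv[1]-c["cy"])/c["fy"],1])
    d=T[:3,:3]@r; o=T[:3,3]
    s=depth if z is None else (z-o[2])/d[2]
    return o+s*d
E
python3 - <<'E'
from h import *
s=robot.state(); print(s["clock"],s["position"],s["tcp_rot"],s["width"],robot.nose_length)
for cam in ["scene","side"]:
    im,d=viewer.get_image(cam); cv2.imwrite(f"pics/{cam}0.png",im)
    print(cam,np.round(viewer.camera_info(cam)["world_from_camera"],3).tolist())
    for n,z in [("decade_box",0),("wheel_left_top",.0815),("wheel_middle_top",.0815),("wheel_right_top",.0815),("tweezers_center",.0045),("relay_center",.008),("tray_center",.008)]:
        for o in viewer.spot_point(cam,n)[:1]: print(n,np.round(o["uv"],1),round(o["conf"],2),world(cam,o["uv"],z=z).round(4))
E
```

```text
0.0 [0.21814243 0.47725049 0.25249854] [ 0.1499297   0.69106676 -0.15095399  0.6907682 ] 0.08557759634492591 0.022
scene [[0.623, -0.338, 0.706, -0.108], [-0.782, -0.251, 0.571, -0.483], [-0.016, -0.907, -0.42, 0.431], [0.0, 0.0, 0.0, 1.0]]
decade_box [343.5 222.3] 0.86 [ 0.5316 -0.0245  0.    ]
wheel_left_top [327.8 187.7] 0.62 [0.5264 0.0182 0.0815]
wheel_middle_top [340.9 196.5] 0.83 [ 0.5048 -0.0361  0.0815]
wheel_right_top [335.1 187.8] 0.63 [0.5362 0.004  0.0815]
tweezers_center [315.9 236. ] 0.66 [ 0.4366 -0.0172  0.0045]
relay_center [309.8 197.9] 0.47 [0.5761 0.1199 0.008 ]
tray_center [388.9 253.4] 0.93 [ 0.4687 -0.1836  0.008 ]
side [[-0.999, 0.044, -0.032, 0.53], [0.054, 0.681, -0.73, 0.611], [-0.01, -0.731, -0.682, 0.659], [0.0, 0.0, 0.0, 1.0]]
decade_box [315.5 214.1] 0.62 [ 0.5187 -0.0384  0.    ]
wheel_left_top [310.9 205.9] 0.57 [0.5291 0.0164 0.0815]
wheel_middle_top [314.2 191. ] 0.71 [ 0.5201 -0.0315  0.0815]
wheel_right_top [316.7 173.3] 0.98 [ 0.5118 -0.0943  0.0815]
relay_center [290.5 264.7] 0.63 [0.5776 0.1157 0.008 ]
tray_center [328.1 173.4] 0.54 [ 0.4789 -0.1817  0.008 ]
```

Run:
```python
from h import *
a=cv2.imread("pics/scene0.png")[130:290,240:440]; b=cv2.imread("pics/side0.png")[110:310,220:420]
cv2.imwrite("pics/a.png",np.vstack([cv2.resize(a,(500,400)),np.zeros((1,500,3),np.uint8)])) 
o=np.hstack([cv2.resize(a,(400,320),interpolation=2)[:320],cv2.resize(b,(400,400),interpolation=2)[:320]])
cv2.imwrite("pics/a.png",o)
# target tool: down with y along box y, compute for yaw -8.6
s=robot.state(); M=R.from_quat(s["tcp_rot"]).as_matrix(); print(M.round(3).tolist())
print("wrist cam rel tcp:", (M.T@(np.array(viewer.camera_info("wrist")["world_from_camera"])[:3,3]-s["position"])).round(4), (M.T@np.array(viewer.camera_info("wrist")["world_from_camera"])[:3,:3]).round(3).tolist(), viewer.camera_info("wrist")["fx"])
```

```text
[[0.0, 0.416, 0.909], [0.0, 0.909, -0.416], [-1.0, 0.0, -0.0]]
wrist cam rel tcp: [-1.208e-01  1.000e-04 -8.230e-02] [[0.001, -0.32, 0.947], [1.0, 0.0, -0.001], [0.0, 0.947, 0.32]] 283.5945560007645
```

View pics/a.png

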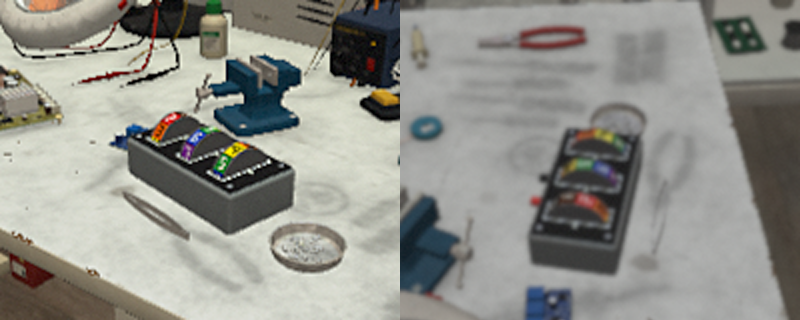

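```bash
python3 -m jog '0 -30 37.5 0 0 0 255;0 -30 37.5 0 0 0 255;0 -30 37.5 0 0 0 255;0 -30 37.5 0 0 0 255;0 -30 37.5 0 0 0 255;0 -30 37.5 0 0 0 255;0 -30 37.5 0 0 0 255;0 -30 37.5 0 0 0 255;0 -30 37.5 0 0 0 255;0 -30 37.5 0 0 0 255;0 -30 37.5 0 0 0 255;0 -30 37.5 0 0 0 255'
python3 -m jog '0 0 0 -8 0 0 255;0 0 0 -8 0 0 255;0 0 0 0 0 0 255;0 0 0 0 0 0 255'
cat >> h.py <<'E'
def look(name):
    s=robot.state(); ci=viewer.camera_info("wrist"); im,d=viewer.get_image("wrist"); cv2.imwrite(f"pics/{name}.png",im)
    return s,ci,im,d
def pix(ci,P):
    T=np.linalg.inv(np.array(ci["world_from_camera"])); p=T[:3,:3]@np.asarray(P)+T[:3,3]
    return np.array([ci["fx"]*p[0]/p[2]+ci["cx"],ci["fy"]*p[1]/p[2]+ci["cy"]])
E
python3 - <<'E'
from h import *
s,ci,im,d=look("w1"); print(s["position"].round(4),R.from_quat(s["tcp_rot"]).as_matrix().round(3).tolist())
for n,z in [("decade_box",0),("wheel_left_top",.0815),("wheel_middle_top",.0815),("wheel_right_top",.0815),("tweezers_center",.0045)]:
    for o in viewer.spot_point("wrist",n)[:2]:
        u=o["uv"]; print(n,np.round(u,1),round(o["conf"],2),world("wrist",u,z=z,ci=ci).round(4))
# panel plane corners from depth: points with z 0.05-0.06
v,u=np.mgrid[0:400,0:640]; T=np.array(ci["world_from_camera"])
r=np.stack([(u-ci["cx"])/ci["fx"],(v-ci["cy"])/ci["fy"],np.ones(u.shape)],-1)*d[...,None]
P=r@T[:3,:3].T+T[:3,3]; m=(abs(P[...,2]-.055)<.006)&(d>0)&(abs(P[...,0]-.52)<.12)&(abs(P[...,1]+.037)<.15)
c,sz,a=cv2.minAreaRect((P[m][:,:2]*1000).astype(np.float32)); print(c,sz,a)
E
```

```text
clock: 2.0
position: [0.4784, -0.0391, 0.2536]
tcp_rot: [0.151, 0.691, -0.15, 0.691]
force: [0.3, 0.4, 0.8]
width: -0.0002
clock: 2.4
position: [0.4778, -0.0369, 0.2533]
tcp_rot: [0.054, 0.705, -0.054, 0.705]
force: [0.1, 0.1, 1.0]
width: -0.0005
[ 0.4778 -0.0369  0.2533] [[0.0, 0.152, 0.988], [0.0, 0.988, -0.152], [-1.0, 0.0, 0.0]]
wheel_left_top [381. 228.] 0.73 [0.5375 0.0264 0.0815]
wheel_middle_top [328.2 222.7] 0.79 [ 0.522  -0.0315  0.0815]
wheel_right_top [277.6 216.1] 0.85 [ 0.5056 -0.0858  0.0815]
(520.6863403320312, -30.15460205078125) (188.1976318359375, 98.79319763183594) 76.21142578125
```

View pics/w1.png

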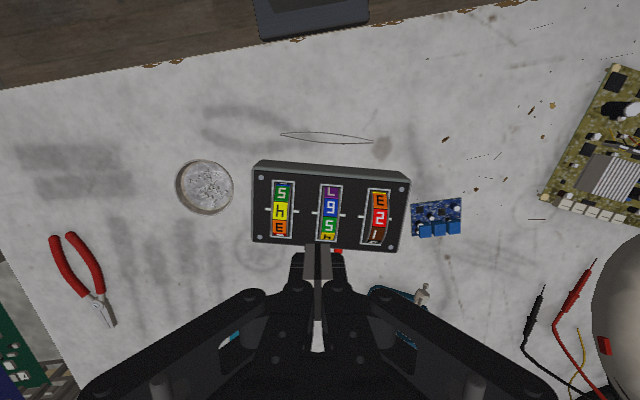

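```bash
cat >> h.py <<'E'
C=np.array([.5207,-.0302]); YAW=np.deg2rad(-13.8)
XB=np.array([np.cos(YAW),np.sin(YAW),0]); YB=np.array([-np.sin(YAW),np.cos(YAW),0]); Z=np.array([0,0,1.])
TOP={k:np.array([*C,.0815])+YB*y for k,y in dict(L=.056,M=0,R=-.056).items()}
# palette hue classes (B,G,R)
PAL=np.array([[20,20,20],[20,60,110],[30,30,220],[20,120,240],[30,220,240],[50,150,30],[200,70,40],[170,50,120],[130,130,130],[240,240,240]],float)
def strip(im,ci,k,da=1,shift=0):
    A=np.arange(-70,71,da); O=TOP[k]-Z*.0345+XB*shift; W=np.arange(-12,12.5,.5)/1000
    m=np.array([[pix(ci,O+.0345*(np.cos(np.radians(a))*Z-np.sin(np.radians(a))*XB)+YB*w) for w in W] for a in A],np.float32)
    return A,cv2.remap(im,m[...,0],m[...,1],cv2.INTER_LINEAR)
def angle(im,ci,k):
    # visible range of fields -> chroma match over q
    A,s=strip(im,ci,k); col=np.median(np.concatenate([s[:,8:16],s[:,33:41]],1).astype(float),1)
    n=lambda c:c/(np.linalg.norm(c,axis=-1,keepdims=True)+30)
    best=[]
    for q in np.arange(0,324.5,1):
        f=np.round((q+A)/36).astype(int); ok=(f>=0)&(f<=9)&(A>-45)&(A<50)
        e=np.mean(np.linalg.norm(n(col[ok])-n(PAL[f[ok]]),axis=1)); best.append((e,q))
    return sorted(best)[:3],s
E
cat > est.py <<'E'
import sys; from h import *
s,ci,im,d=look(sys.argv[1]); print(s["clock"],s["position"].round(4),s["force"].round(1))
S=[]
for k in "RML":
    b,st=angle(im,ci,k); print(k,[(round(e,3),round(float(q)/36,2)) for e,q in b]); S.append(cv2.resize(st,(200,564),interpolation=cv2.INTER_CUBIC))
o=np.hstack(S); cv2.line(o,(0,282),(600,282),(255,255,255),1); cv2.imwrite(f"pics/{sys.argv[1]}s.png",o)
E
python3 est.py w2
```

```text
2.7 [ 0.4778 -0.0368  0.2534] [-0.7  0.2  1.2]
R [(np.float64(0.076), 3.64), (np.float64(0.078), 3.61), (np.float64(0.079), 3.67)]
M [(np.float64(0.091), 5.19), (np.float64(0.091), 5.22), (np.float64(0.099), 5.25)]
L [(np.float64(0.086), 1.58), (np.float64(0.086), 1.61), (np.float64(0.088), 1.56)]
```

View pics/w2s.png

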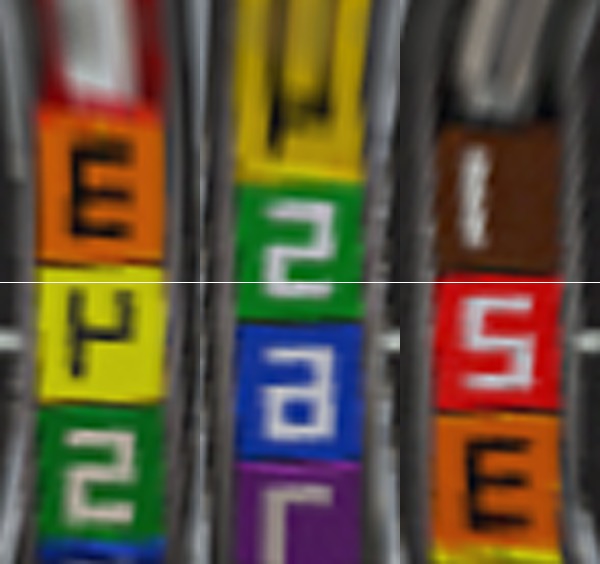

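```bash
sed -i 's/^C=np.*YAW=/C=np.array([.5219,-.0305]); YAW=/' h.py
python3 -m jog '0 0 0 5.1 0 0 255;20 24 11 0 0 0 255;20 24 11 0 0 0 255;20 24 11 0 0 0 255;25 0 0 0 0 0 255;25 0 0 0 0 0 255;20 0 0 0 0 0 255;0 0 0 0 0 0 255;0 0 0 0 0 0 255'
python3 - <<'E'
from h import *
s,ci,im,d=look("w3"); print((np.array([YB,XB])@(s["position"]-TOP["L"])*1000).round(1), s["position"][2])
cv2.imwrite("pics/w3c.png",cv2.resize(im[130:330,220:460],(720,600)))
E
```

```text
clock: 3.65
position: [0.5271, 0.0252, 0.1239]
tcp_rot: [0.084, 0.702, -0.084, 0.702]
force: [-0.4, 0.4, 0.7]
width: 0.0001
[-0.7 -8.3] 0.12385380389359613
```

View pics/w3c.png

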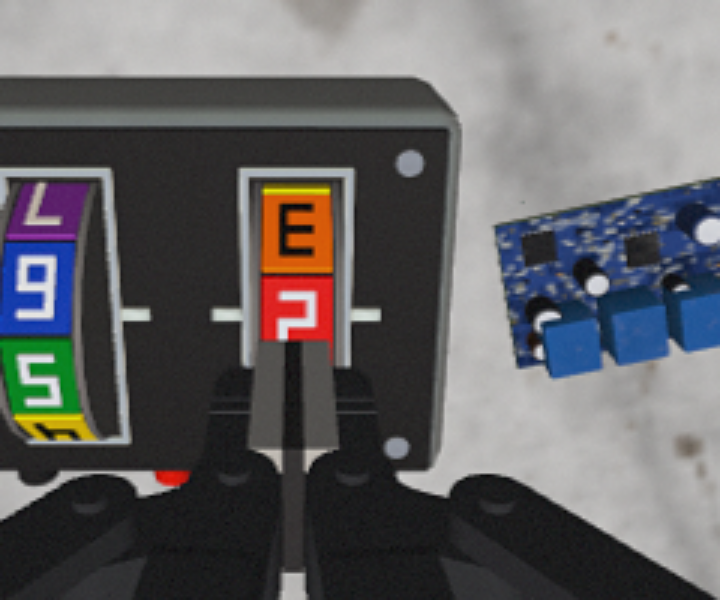

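```bash
python3 -m jog '10 0 0 0 0 0 255;8 0 0 0 0 0 255;0 0 0 0 0 0 255' 
python3 -m jog '1 0 0 0 0 0 255;0 0 0 0 0 0 255'
python3 -m jog '1 0 0 0 0 0 255;0 0 0 0 0 0 255'
python3 -m jog '1 0 0 0 0 0 255;0 0 0 0 0 0 255'
```

```text
clock: 4.0
position: [0.5262, 0.0251, 0.1039]
tcp_rot: [0.084, 0.703, -0.084, 0.701]
force: [-0.5, -0.2, -0.1]
width: -0.0002
clock: 4.2
position: [0.527, 0.0252, 0.1044]
tcp_rot: [0.084, 0.702, -0.084, 0.702]
force: [-0.1, 1.0, -0.5]
width: 0.0001
clock: 4.4
position: [0.5271, 0.0252, 0.1036]
tcp_rot: [0.084, 0.702, -0.084, 0.702]
force: [0.3, 0.2, 0.4]
width: -0.0003
clock: 4.6
position: [0.5276, 0.0251, 0.1034]
tcp_rot: [0.084, 0.701, -0.084, 0.703]
force: [-0.4, -1.1, 4.7]
width: 0.0
```

```bash
python3 -m jog '0.7 0 0 0 0 0 255;0 0 3 0 0 0 255;0 0 3 0 0 0 255;0 0 3 0 0 0 255;0 0 3 0 0 0 255;0 0 3 0 0 0 255;0 0 3 0 0 0 255;0 0 0 0 0 0 255'
python3 est.py w4
```

```text
clock: 5.4
position: [0.5456, 0.0207, 0.1031]
tcp_rot: [0.084, 0.701, -0.084, 0.703]
force: [1.1, -1.5, 5.2]
width: -0.0001
5.4 [0.5456 0.0207 0.1031] [ 1.1 -1.5  5.2]
R [(np.float64(0.106), 3.58), (np.float64(0.106), 3.61), (np.float64(0.107), 3.56)]
M [(np.float64(0.103), 5.14), (np.float64(0.106), 5.11), (np.float64(0.108), 5.17)]
L [(np.float64(0.251), 9.0), (np.float64(0.255), 8.97), (np.float64(0.259), 8.94)]
```

View pics/w4.png

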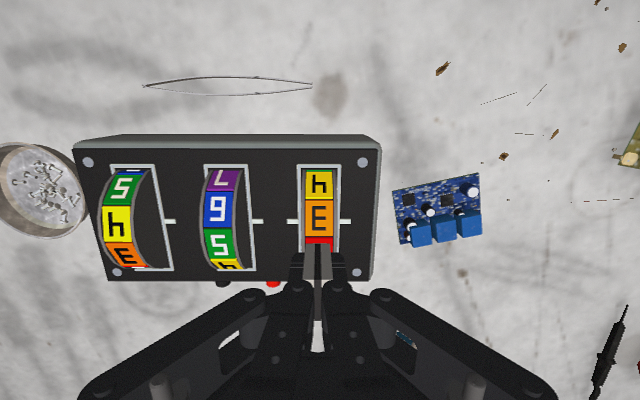

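```bash
python3 -m jog '-6 0 0 0 0 0 255;0 0 -9 0 0 0 255;0 0 -9 0 0 0 255;3 0 0 0 0 0 255;3 0 0 0 0 0 255;0 0 3 0 0 0 255;0 0 3 0 0 0 255;0 0 3 0 0 0 255;0 0 3 0 0 0 255;0 0 3 0 0 0 255;0 0 3 0 0 0 255;0 0 0 0 0 0 255'
python3 -m jog '-8 0 -10 0 0 0 255;-8 0 -10 0 0 0 255;-8 0 -10 0 0 0 255;0 0 -10 0 0 0 255;0 0 0 0 0 0 255'
python3 est.py w5
```

```text
clock: 6.65
position: [0.5457, 0.0207, 0.103]
tcp_rot: [0.084, 0.701, -0.084, 0.703]
force: [0.4, -1.5, 7.4]
width: 0.0003
clock: 7.15
position: [0.5047, 0.0306, 0.1251]
tcp_rot: [0.084, 0.702, -0.084, 0.702]
force: [0.5, -0.8, 0.1]
width: -0.0002
7.15 [0.5047 0.0306 0.1251] [ 0.5 -0.8  0.1]
R [(np.float64(0.112), 3.58), (np.float64(0.112), 3.61), (np.float64(0.116), 3.56)]
M [(np.float64(0.2), 5.14), (np.float64(0.202), 5.17), (np.float64(0.205), 5.11)]
L [(np.float64(0.217), 8.28), (np.float64(0.217), 8.31), (np.float64(0.218), 8.33)]
```

View pics/w5s.png

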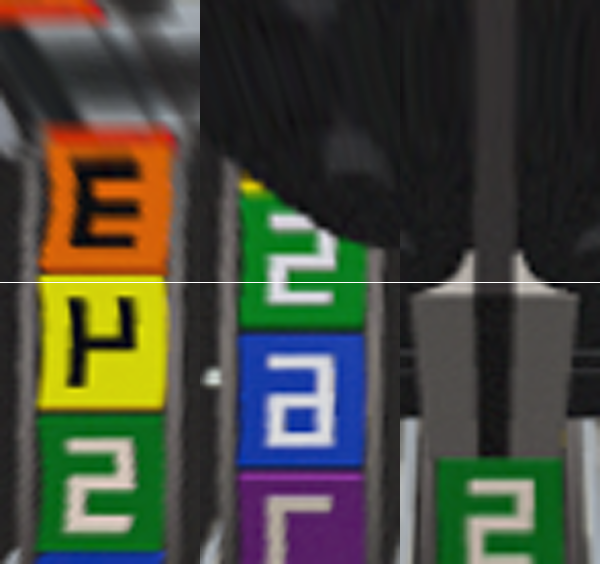

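```bash
python3 -m jog '6 0 12 0 0 0 255;6 0 12 0 0 0 255;6 0 0 0 0 0 255;3 0 0 0 0 0 255;3 0 0 0 0 0 255;0 0 3 0 0 0 255;0 0 3 0 0 0 255;0 0 3 0 0 0 255;0 0 3 0 0 0 255;0 0 2.5 0 0 0 255;0 0 0 0 0 0 255'
python3 -m jog '-20 0 0 0 0 0 255;-25 0 -20 0 0 0 255;-25 0 -20 0 0 0 255;-20 0 -20 0 0 0 255;0 0 0 0 0 0 255;0 0 0 0 0 0 255'
python3 est.py w6
```

```text
clock: 8.3
position: [0.5438, 0.0209, 0.1032]
tcp_rot: [0.084, 0.701, -0.084, 0.703]
force: [0.9, -0.7, 7.4]
width: 0.0001
clock: 8.9
position: [0.4846, 0.0355, 0.1916]
tcp_rot: [0.084, 0.702, -0.084, 0.702]
force: [0.8, -0.1, -0.7]
width: -0.0
8.9 [0.4846 0.0355 0.1916] [ 0.8 -0.1 -0.7]
R [(np.float64(0.111), 3.58), (np.float64(0.113), 3.61), (np.float64(0.115), 3.56)]
M [(np.float64(0.1), 5.14), (np.float64(0.1), 5.11), (np.float64(0.104), 5.17)]
L [(np.float64(0.11), 8.86), (np.float64(0.11), 8.83), (np.float64(0.11), 8.89)]
```

View pics/w6s.png

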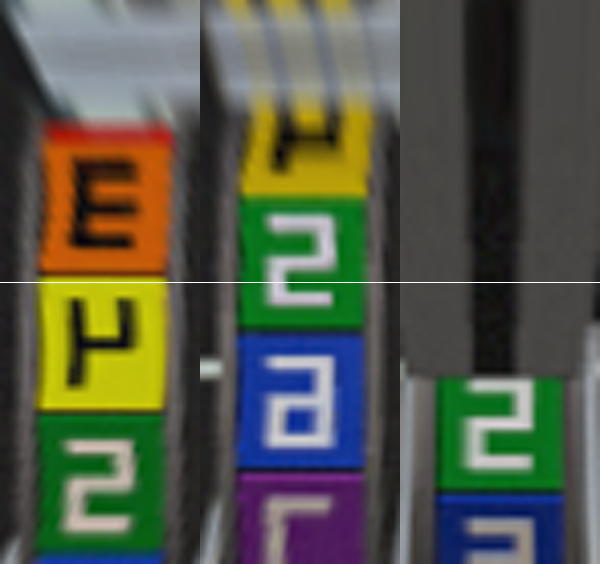

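```bash
python3 -m jog '0 -27.5 21 0 0 0 255;0 -27.5 21 0 0 0 255;0 0 0 0 0 0 255;25 0 0 0 0 0 255;25 0 0 0 0 0 255;25 0 0 0 0 0 255;7 0 0 0 0 0 255;0 0 0 0 0 0 255;4 0 0 0 0 0 255;4 0 0 0 0 0 255;0 0 0 0 0 0 255'
python3 -c "
from h import *
s=robot.state(); print((np.array([YB,XB])@(s['position']-TOP['M'])*1000).round(1))"
```

```text
clock: 10.05
position: [0.5137, -0.028, 0.1034]
tcp_rot: [0.084, 0.701, -0.084, 0.703]
force: [0.4, 0.6, 4.0]
width: 0.0
[ 0.4 -8.6]
```

```bash
python3 -m jog '0.5 0 3.1 0 0 0 255;0 0 3.1 0 0 0 255;0 0 3.1 0 0 0 255;0 0 3.1 0 0 0 255;0 0 3.1 0 0 0 255;0 0 3.1 0 0 0 255;0 0 0 0 0 0 255'
python3 -m jog '-20 0 0 0 0 0 255;-25 0 -20 0 0 0 255;-25 0 -20 0 0 0 255;-20 0 -20 0 0 0 255;0 0 0 0 0 0 255;0 0 0 0 0 0 255'
sed -i 's/def angle(im,ci,k)/def angle(im,ci,k,lo=-45)/; s/(A>-45)&(A<50)/(A>lo)\&(A<65)/' h.py; sed -i 's/angle(im,ci,k)/angle(im,ci,k,float(sys.argv[2]) if k==sys.argv[3] else -30)/' est.py
python3 est.py w7 28 M
```

```text
clock: 10.75
position: [0.5321, -0.0325, 0.1032]
tcp_rot: [0.084, 0.7, -0.084, 0.704]
force: [1.5, 0.3, 5.2]
width: 0.0002
clock: 11.35
position: [0.4726, -0.0182, 0.1916]
tcp_rot: [0.084, 0.701, -0.084, 0.703]
force: [-0.0, 0.6, 0.4]
width: 0.0002
11.35 [ 0.4726 -0.0182  0.1916] [-0.   0.6  0.4]
R [(np.float64(0.081), 3.58), (np.float64(0.083), 3.61), (np.float64(0.084), 3.56)]
M [(np.float64(0.081), 6.06), (np.float64(0.083), 6.08), (np.float64(0.089), 6.03)]
L [(np.float64(0.095), 4.0), (np.float64(0.095), 4.03), (np.float64(0.105), 3.97)]
  return _methods._mean(a, axis=axis, dtype=dtype,
  ret = ret.dtype.type(ret / rcount)
```

```bash
python3 -m jog '0 0 20.5 0 0 0 255;0 0 20.5 0 0 0 255;25 0 0 0 0 0 255;25 0 0 0 0 0 255;25 0 0 0 0 0 255;7 0 0 0 0 0 255;0 0 0 0 0 0 255;4 0 0 0 0 0 255;4 0 0 0 0 0 255;0 0 0 0 0 0 255'
python3 -m jog '0 0 3.1 0 0 0 255;0 0 3.1 0 0 0 255;0 0 3.1 0 0 0 255;0 0 3.1 0 0 0 255;0 0 3.1 0 0 0 255;0 0 3.1 0 0 0 255;0 0 0 0 0 0 255'
python3 -m jog '-20 0 0 0 0 0 255;-25 0 -20 0 0 0 255;-25 0 -20 0 0 0 255;-20 0 -20 0 0 0 255;0 0 0 0 0 0 255;0 0 0 0 0 0 255'
python3 est.py w8 28 M 2>/dev/null
```

```text
clock: 12.4
position: [0.5136, -0.0281, 0.1034]
tcp_rot: [0.084, 0.7, -0.084, 0.704]
force: [0.6, -0.0, 5.7]
width: 0.0
clock: 13.1
position: [0.5317, -0.0325, 0.1032]
tcp_rot: [0.084, 0.7, -0.084, 0.704]
force: [1.6, -1.0, 6.0]
width: 0.0001
clock: 13.7
position: [0.4721, -0.0181, 0.1916]
tcp_rot: [0.084, 0.701, -0.084, 0.703]
force: [0.5, 1.0, 0.2]
width: -0.0001
13.7 [ 0.4721 -0.0181  0.1916] [0.5 1.  0.2]
R [(np.float64(0.08), 3.58), (np.float64(0.082), 3.56), (np.float64(0.085), 3.61)]
M [(np.float64(0.041), 6.69), (np.float64(0.041), 6.72), (np.float64(0.041), 6.75)]
L [(np.float64(0.093), 4.03), (np.float64(0.095), 4.0), (np.float64(0.104), 3.97)]
```

View pics/w8s.png

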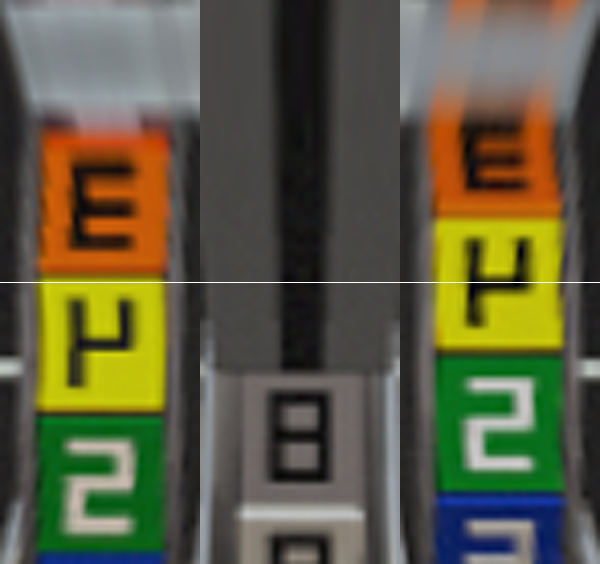

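```bash
python3 -m jog '0 -28 20 0 0 0 255;0 -28 20 0 0 0 255;0 0 19 0 0 0 255;0 0 0 0 0 0 255;25 0 0 0 0 0 255;25 0 0 0 0 0 255;25 0 0 0 0 0 255;7 0 0 0 0 0 255;0 0 0 0 0 0 255;4 0 0 0 0 0 255;4 0 0 0 0 0 255;0 0 0 0 0 0 255'
python3 -c "
from h import *
s=robot.state(); print((np.array([YB,XB])@(s['position']-TOP['R'])*1000).round(1))"
```

```text
clock: 14.95
position: [0.5174, -0.0867, 0.1033]
tcp_rot: [0.084, 0.7, -0.084, 0.704]
force: [0.9, -1.0, 4.3]
width: -0.0001
[0.4 9.1]
```

```bash
python3 -m jog '0.4 0 -3 0 0 0 255;0 0 -3 0 0 0 255;0 0 -3 0 0 0 255;0 0 -3 0 0 0 255;0 0 -3 0 0 0 255;0 0 -2 0 0 0 255;0 0 0 0 0 0 255'
python3 -m jog '-20 0 0 0 0 0 255;-25 0 -14 0 0 0 255;-25 0 -14 0 0 0 255;-20 0 -15 0 0 0 255;0 0 0 0 0 0 255;0 0 0 0 0 0 255'
python3 est.py w9 28 R 2>/dev/null
```

```text
clock: 15.65
position: [0.5009, -0.0826, 0.1033]
tcp_rot: [0.084, 0.7, -0.084, 0.704]
force: [-1.6, -0.1, 6.4]
width: 0.0001
clock: 16.25
position: [0.458, -0.0723, 0.1911]
tcp_rot: [0.084, 0.701, -0.084, 0.703]
force: [-0.7, -0.0, 0.1]
width: 0.0004
16.25 [ 0.458  -0.0723  0.1911] [-0.7 -0.   0.1]
R [(np.float64(0.069), 2.83), (np.float64(0.072), 2.86), (np.float64(0.079), 2.81)]
M [(np.float64(0.065), 6.89), (np.float64(0.066), 6.92), (np.float64(0.071), 6.86)]
L [(np.float64(0.094), 4.03), (np.float64(0.095), 4.0), (np.float64(0.103), 3.97)]
```

```bash
python3 -m jog '0 0 30 0 0 0 255;0 0 30 0 0 0 255;0 0 0 0 0 0 255;25 0 0 0 0 0 255;25 0 0 0 0 0 255;25 0 0 0 0 0 255;7 0 0 0 0 0 255;0 0 0 0 0 0 255;4 0 0 0 0 0 255;4 0 0 0 0 0 255;0 0 0 0 0 0 255'
python3 -m jog '0 0 -3.1 0 0 0 255;0 0 -3.1 0 0 0 255;0 0 -3.1 0 0 0 255;0 0 -3.1 0 0 0 255;0 0 -3.1 0 0 0 255;0 0 -3 0 0 0 255;0 0 0 0 0 0 255'
python3 -m jog '-25 0 0 0 0 0 255;-30 0 -14 0 0 0 255;-30 0 -14 0 0 0 255;-25 0 -25 0 0 0 255;-20 0 -25 0 0 0 255;0 0 0 0 0 0 255;0 0 0 0 0 0 255'
python3 est.py w10 20 R 2>/dev/null
```

```text
clock: 17.4
position: [0.5177, -0.0868, 0.1033]
tcp_rot: [0.084, 0.7, -0.084, 0.704]
force: [1.7, -0.1, 6.3]
width: -0.0001
clock: 18.1
position: [0.4993, -0.0823, 0.1033]
tcp_rot: [0.084, 0.7, -0.084, 0.704]
force: [-0.4, 0.5, 7.6]
width: -0.0001
clock: 18.8
position: [0.4225, -0.0637, 0.2316]
tcp_rot: [0.084, 0.701, -0.084, 0.703]
force: [0.2, -0.4, -0.4]
width: -0.0004
18.8 [ 0.4225 -0.0637  0.2316] [ 0.2 -0.4 -0.4]
R [(np.float64(0.128), 8.25), (np.float64(0.128), 8.28), (np.float64(0.128), 8.31)]
M [(np.float64(0.066), 6.92), (np.float64(0.066), 6.89), (np.float64(0.071), 6.94)]
L [(np.float64(0.089), 4.0), (np.float64(0.09), 4.03), (np.float64(0.097), 3.97)]
```

View pics/w10s.png

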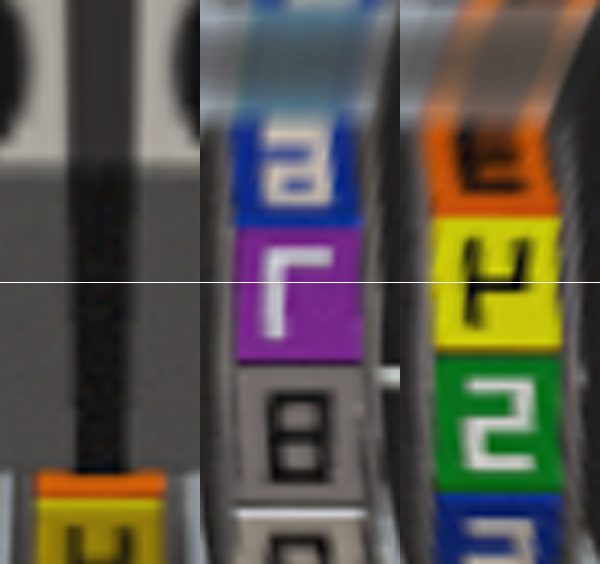

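View pics/w10.png

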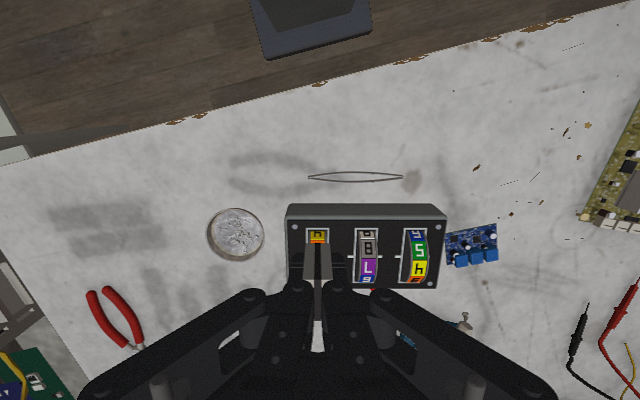

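```bash
python3 -c "
from h import *
s=robot.state(); print(s['clock'],abs(s['dq']).max()); print(robot.sign_off())"
```

```text
18.85 0.030760763697046136
the job is handed in; nothing more can be done
None
```

I set the wheels left, then middle, then right, and handed the job in at 18.9 s of the 58 s allowed. I rolled each one with the closed fingertips pressed on the rim at about 4–8 N. The left wheel took three strokes, the middle and right two each.

**Final wheel readings** (wrist camera, in number fields; the tolerance is about ±0.32):

| Wheel | Target | Reading | How read |
|---|---|---|---|
| Left | 4 | about 4.0 | automatic colour fit |
| Middle | 7 | about 6.9 | automatic colour fit, agrees with reading by eye |
| Right | 2 | about 1.99 | by eye, from the orange/yellow boundary |

- **Right wheel:** the automatic fit gave a false value (8.25) because the fingers covered most of that wheel. The reading by eye agrees with the roll distance, but I did not take a second, unobstructed look.
- **Robot and loose things:** the tool was clear of the box with no contact force at hand-in. The last picture showed the tray, relay board and tweezers looking undisturbed; I did not measure their positions again.

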